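Fetch the power adapter from behind the stock

TASK

In the shallow cardboard stock tray a black power adapter lies behind three standing things: a jar, a small carton and a round camera. Stand all three aside on the grey mat first, then lay the adapter flat in the white packing tray, and only then stand each of the three back on the spot where it stood at the start. Never let any of the three fall over.

Things in the scene. Friction and masses are not known exactly. Their poses are not given: they have to be found in the camera images.
- stock_tray: Fixed open cardboard tray, outside 175 (x) by 205 (y) by 14 mm high, walls and floor 4 mm. Origin: centre of its underside, on the table; x points to its back, y along its width. The three stand in a row along y at x = -26 mm, 60 mm apart in any order (gaps 14 mm); the adapter lies along y at x = +31 mm, 8 mm behind them, 28 mm from the back wall. A tiny white wall jack lies in a back corner.
- mat: Fixed grey rectangular mat on the table, the side area: 120 (x) by 210 (y) by 3 mm thick. Origin: centre of its underside; top 3 mm higher. x is its short axis, y its long axis.
- packing_tray: Fixed small white open plastic tray, outside 85 (x) by 150 (y) by 12 mm high, walls and floor 4 mm thick (inside 77 by 142 mm), in which the adapter fits only lengthwise. Origin: centre of its underside; x is its short axis, y its long axis.
- jar: Closed amber glass jar with a steel lid, upright, 85 mm high, about 0.18 kg: straight sides of 46 mm diameter up to 55 mm, then a 38 mm neck, and a lid of 42 mm diameter from 69 mm up. Origin: centre of its underside; z is up its axis.
- carton: Small upright brown carton with a pale tape strip, 44 by 44 mm and 92 mm high, about 0.12 kg. Origin: centre of its underside; x and y are square to its sides (within 5 degrees of the tray's axes at the start), z up.
- camera: White round surveillance camera standing on its back end with its black lens face up: a cylinder of 46 mm diameter, 82 mm high, about 0.22 kg. Origin: centre of its underside; z up its axis.
- adapter: Black brick-shaped power adapter lying flat: 48 (x) by 105 (y) by 32 mm high, with a 10 mm rigid cable stub of 12 mm diameter on its +y end, about 0.28 kg. Origin: centre of the underside of the brick; x is its short axis (grip it across this, 48 mm), y its long axis, z up.

How it is judged:
On the way, in this order (a step that is already met when the one before it is completed fails the run):
1. the jar, carton and camera all stand upright on the mat while the adapter still lies in its place in the stock tray (x of jar in the frame of mat between -0.06 and 0.06 m and y of jar in the frame of mat between -0.105 and 0.105 m and z of each of jar, carton, camera in the frame of mat below 0.009 m and angle between each of jar, carton, camera's own z axis and vertical below 0.12 rad and linear speed of each of jar, carton, camera below 0.03 m/s and x of carton in the frame of mat between -0.06 and 0.06 m and y of carton in the frame of mat between -0.105 and 0.105 m and x of camera in the frame of mat between -0.06 and 0.06 m and y of camera in the frame of mat between -0.105 and 0.105 m and distance of adapter from where it was at the start of the episode below 0.03 m), for 0.2 s.
2. the adapter lies flat on the floor of the packing tray while the three still stand on the mat (x of adapter in the frame of packing_tray between -0.016 and 0.016 m and y of adapter in the frame of packing_tray between -0.022 and 0.022 m and z of adapter in the frame of packing_tray below 0.0065 m and angle between adapter's own z axis and vertical below 0.06 rad and linear speed of each of adapter, jar, carton, camera below 0.03 m/s and x of jar in the frame of mat between -0.06 and 0.06 m and y of jar in the frame of mat between -0.105 and 0.105 m and z of each of jar, carton, camera in the frame of mat below 0.009 m and angle between each of jar, carton, camera's own z axis and vertical below 0.12 rad and x of carton in the frame of mat between -0.06 and 0.06 m and y of carton in the frame of mat between -0.105 and 0.105 m and x of camera in the frame of mat between -0.06 and 0.06 m and y of camera in the frame of mat between -0.105 and 0.105 m), for 0.2 s.
At the end, for the whole second after the job is handed in: The adapter lies flat and at rest on the floor of the white packing tray (within 16 mm across and 22 mm along of its centre), and the jar, carton and camera each stand upright and at rest within 15 mm of where they stood at the start (x of adapter in the frame of packing_tray between -0.016 and 0.016 m and y of adapter in the frame of packing_tray between -0.022 and 0.022 m and z of adapter in the frame of packing_tray below 0.0065 m and angle between adapter's own z axis and vertical below 0.06 rad and linear speed of each of adapter, jar, carton, camera below 0.03 m/s and distance of each of jar, carton, camera from where it was at the start of the episode below 0.015 m and angle between each of jar, carton, camera's own z axis and vertical below 0.12 rad); the robot touches nothing.
It fails at once if the jar, carton or camera tips over (more than 35 degrees) (angle between any of jar, carton, camera's own z axis and vertical above 0.61 rad).
It also fails if it takes over 136 s, if anything falls off the work surface, if the arm or the gripper's body presses on something with over 40 N, if the wrist force passes 120 N, or if a joint passes its speed limit or range.

ROBOT

A 6-joint arm with a two-finger parallel gripper is mounted at the origin on the work surface. World frame = base frame: x ahead of the robot, y to its left, z up, the work surface at z = 0. Lengths are in m, angles in rad, forces in N, time in s.
With the tool pointing down it reaches from about 0.225 to 0.725 m from the base axis. Payload 3.1 kg.
Tool frame: the origin (TCP) lies between the finger pads; the fingertips stand 19 mm ahead of it and the grasp point (between the pads) is the TCP (robot.tip_extent is the distance from the TCP to the fingertips, in m); z points along the fingers, y is the line along which they close (so a half turn about z gives the same grasp; the last joint's range is limited). The gripper opens to 85 mm and grips with 20 to 120 N. Pads are 22 mm wide; open, the fingers measure 114 mm over their backs; the gripper's body (76 mm by 85 mm) begins 54 mm behind the grasp point. The pads swing forward as they close: fully open they stand 13 mm farther back than shut.
Start: joints at [-1.258, 0.048, 0.099, 1.622, 0, 1.443], TCP at [0.224, -0.475, 0.25] pointing down, gripper open.
Joint ranges: [-2.91, 2.91], [-0.99, 1.94], [-1.21, 1.42], [-2.12, 2.29], [-1.49, 1.47], [-3.14, 3.14]. Speed limits (rad/s): [2.79, 2.79, 3.14, 3.14, 3.14, 3.14].

INTERFACE

Orientations are given as [roll, pitch, yaw] about the fixed x, y, z axes, in that order (R = Rz(yaw) Ry(pitch) Rx(roll)).
In Python, from rig import robot gives the robot as it stands. The module is installed in compiled form; this text tells all that it offers. Calls block until the motion is done:
- robot.movep(position, orientation): joint-space move of the TCP to a pose.
- robot.line_to(position, orientation=None, velocity=0.15, f_stop=None): straight line of the TCP; orientation=None keeps the orientation; velocity is the mean speed in m/s. With f_stop (N) it stops when the force on the tool has changed by that much, and returns True; else False.
- robot.goto_joints(angles): joint-space move.
- robot.set_gripper(opening): opening from 0.0 (shut) to 1.0 (fully open); the grip force is fixed at half the most; returns when the fingers have stopped.
- robot.sleep(seconds).
- robot.solve_ik(position, orientation): joint angles nearest the present ones, or None.
- robot.observe(): the state.
- robot.camera(name): name is "scene" or "side" or "wrist"; returns a dict with "img" (420x560x3 uint8, red, green, blue), "vertical_fov" (degrees; the focal length in pixels is half the picture's height over the tangent of half this angle, whatever the lens; pixels are square), "cx", "cy" (the principal point, pixels), "T" (4x4, takes a point from camera to world coordinates). Camera axes: x right, y down, z forward; pixel columns grow to the right and rows downward; lengths in m; the calibration is good to about 2 mm. A picture is of the moment at which its call begins. There is no depth.
A pose or a line that the arm cannot do raises robot.PlanningError and nothing moves.
- robot.close_job(): hands the job in; it is judged then, once.
The state is a dict: "time_s": time; "qpos": joint angles; "dq": joint speeds; "tau": joint torques, N m; "ee_pos": TCP position; "ee_rot": TCP orientation; "wrist_force": force on the tool from outside, world axes, zero at the start; "torque": the same for the moment, N m; "width": opening from 0.0 (shut) to 1.0 (fully open); "grasp_force": force on a finger pad.
Only numpy, scipy, OpenCV 4.12 (cv2) and the standard library are available. Lean on these libraries where they do the work, as an engineer would, in place of code of your own. Each camera call takes 0.05 s, during which the arm holds its last target. There are 200 camera calls.

## Working session

There is one attempt and no reset: what is moved stays moved. The work goes in short steps, each a Python script; the robot and the scene stay as the last script left them, time stands still between calls to the robot, and variables do not carry over. Pictures are saved under pics/ and viewed, at most 14 in all, crops included, and the job is handed in when it is done.

```bash
mkdir -p pics; python3 - <<'E'
from rig import robot
import cv2,pickle
d={}
for n in("scene","side","wrist"):
    c=robot.camera(n);d[n]=c;cv2.imwrite(f"pics/{n}0.png",c["img"][:,:,::-1]);print(n,c["vertical_fov"],c["cx"],c["cy"],c["T"].round(3).tolist())
pickle.dump(d,open("cams0.pkl","wb"))
s=robot.observe();print(s["ee_pos"],s["ee_rot"],s["width"],s["time_s"])
E
```

```text
scene 51.71562930159861 276.689624310704 208.52684609945828 [[0.185, 0.598, -0.779, 1.229], [0.983, -0.118, 0.143, -0.139], [-0.006, -0.792, -0.61, 0.612], [0.0, 0.0, 0.0, 1.0]]
side 46.377141281916145 277.0066603768737 224.2911633208625 [[-0.753, -0.47, 0.46, -0.022], [-0.658, 0.531, -0.534, 0.589], [0.006, -0.705, -0.709, 0.864], [0.0, 0.0, 0.0, 1.0]]
wrist 71.47442442632104 274.5498694541572 207.2150826471762 [[0.426, -0.858, -0.287, 0.298], [-0.905, -0.405, -0.133, -0.44], [-0.002, 0.316, -0.949, 0.373], [0.0, 0.0, 0.0, 1.0]]
[ 0.22385054 -0.4743932   0.24936959] [-3.13974886e+00 -2.08310409e-04  4.40848485e-01] 0.9967722932071118 0.15
```

View pics/scene0.png

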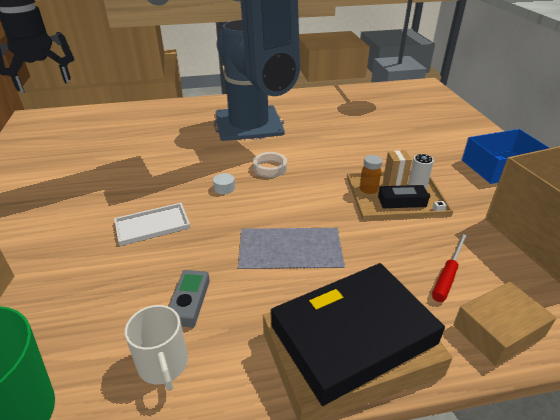

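View pics/side0.png

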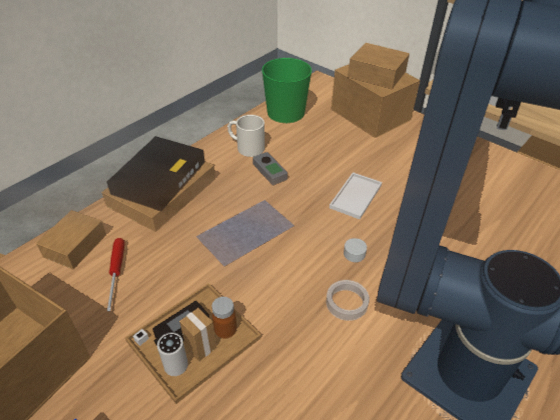

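The scene view shows the stock tray around (400,190) with jar (372,161), carton (398,155), camera (423,159), adapter (404,197). The mat is around (290,247) and the packing tray around (152,222). In the side view, the stock tray is at (195,340) and the mat at (246,232).

```bash
cat > h.py <<'E'
import numpy as np,cv2,pickle
def ray(c,u,v):
    f=c["img"].shape[0]/2/np.tan(np.radians(c["vertical_fov"])/2)
    T=c["T"];return T[:3,3],T[:3,:3]@np.array([(u-c["cx"])/f,(v-c["cy"])/f,1])
def at(c,u,v,z):
    o,d=ray(c,u,v);return (o+d*(z-o[2])/d[2])[:2]
def proj(c,p):
    f=c["img"].shape[0]/2/np.tan(np.radians(c["vertical_fov"])/2)
    q=c["T"][:3,:3].T@(np.array(p)-c["T"][:3,3]);return np.array([c["cx"]+f*q[0]/q[2],c["cy"]+f*q[1]/q[2]])
E
python3 - <<'E'
from h import *
d=pickle.load(open("cams0.pkl","rb"))
s=d["scene"];e=d["side"]
for n,c,u,v,z in [("jar",s,372,161,.085),("jar",e,223,304,.085),("carton",s,398,155,.092),("carton",e,198,322,.092),("cam",s,423,159,.082),("cam",e,172,340,.082)]+[("mat",s,*p,.003) for p in[(242,228),(341,229),(343,266),(238,266)]]+[("mat",e,*p,.003) for p in[(198,238),(268,204),(293,226),(221,262)]]+[("pack",s,*p,.012) for p in[(115,221),(183,206),(189,222),(121,237)]]+[("pack",e,*p,.012) for p in[(357,174),(382,183),(361,216),(331,203)]]+[("tray",e,*p,.014) for p in[(129,338),(207,289),(261,334),(180,391)]]:
    print(n,at(c,u,v,z).round(3))
E
```

```text
jar [0.421 0.235]
jar [0.419 0.234]
carton [0.418 0.299]
carton [0.421 0.296]
cam [0.431 0.357]
cam [0.434 0.35 ]
mat [ 0.505 -0.083]
mat [0.55  0.127]
mat [0.658 0.097]
mat [ 0.619 -0.105]
mat [0.649 0.101]
mat [ 0.603 -0.1  ]
mat [ 0.504 -0.081]
mat [0.553 0.118]
pack [ 0.438 -0.355]
pack [ 0.412 -0.207]
pack [ 0.473 -0.195]
pack [ 0.496 -0.337]
pack [ 0.495 -0.344]
pack [ 0.423 -0.357]
pack [ 0.393 -0.214]
pack [ 0.478 -0.203]
tray [0.541 0.382]
tray [0.514 0.197]
tray [0.35  0.203]
tray [0.38  0.389]
```

```bash
python3 - <<'E'
from rig import robot
from h import *
d={};P=np.pi
for n,p,y in[("pack",[.45,-.30,.26],.17-P/2),("mat",[.57,.03,.26],-.22-P/2),("stock",[.44,.33,.27],-.1-P/2)]:
    try: robot.movep(p,[P,0,y])
    except robot.PlanningError as ex: print(n,ex); continue
    c=robot.camera("wrist");d[n]=c;cv2.imwrite(f"pics/w_{n}.png",c["img"][:,:,::-1])
    s=robot.observe();print(n,s["time_s"],s["qpos"].round(2) if hasattr(s["qpos"],"round") else s["qpos"])
pickle.dump(d,open("cams1.pkl","wb"))
a=np.hstack([cv2.resize(d[n]["img"],(400,300)) for n in("pack","mat")]);cv2.imwrite("pics/w_pm.png",a[:,:,::-1])
E
```

```text
pack 3.45 [-0.71  0.09  0.17  1.64 -0.   -2.45]
mat 4.8167 [-0.07  0.17  0.25  1.65 -0.   -1.42]
stock 6.1083 [ 0.52  0.12  0.22  1.67 -0.   -0.95]
```

View pics/w_pm.png

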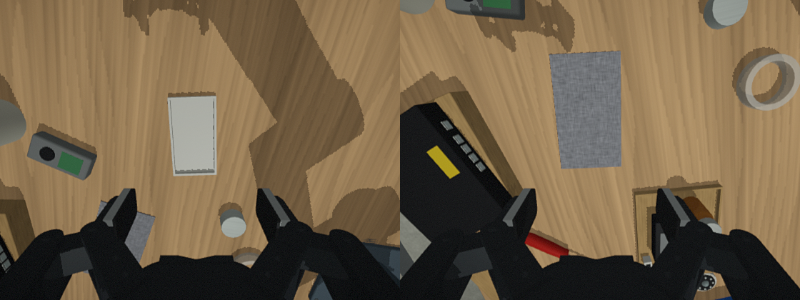

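View pics/w_stock.png

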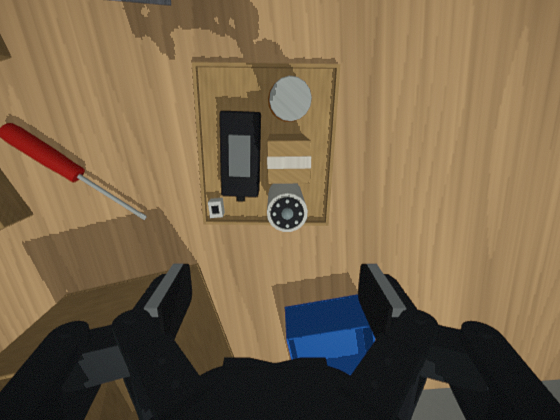

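Pack tray rim corners are at about (168,95),(214,93),(216,173),(173,175) in the left half. The mat is at (549,54)…(561,168) in the right half. In the stock view the tops are at (290,98) for the jar lid, (289,163) for the carton and (287,212) for the camera. The adapter body spans (221,111)–(260,196), with its stub at (240,198).

```bash
python3 - <<'E'
from h import *
d=pickle.load(open("cams1.pkl","rb"))
s=d["stock"]
def show(n,c,pts,z):
    q=np.array([at(c,*p,z) for p in pts]);print(n,"c",q.mean(0).round(4),"edges",np.linalg.norm(np.roll(q,-1,0)-q,axis=1).round(4),[round(float(np.degrees(np.arctan2(*(b-a)[::-1]))),1) for a,b in zip(q,np.roll(q,-1,0))])
    return q.mean(0)
show("pack",d["pack"],np.array([(168,95),(214,93),(216,173),(173,175)])*1.4,.012)
show("mat",d["mat"],np.array([(149,54),(221,51),(221,166),(161,168)])*1.4,.003)
t=show("tray",s,[(193,59),(338,64),(327,222),(204,222)],.014)
a=show("adapter",s,[(221,111),(260,111),(260,196),(220,196)],.036)
j=at(s,290,98,.089);k=at(s,289,163,.096);c=at(s,287,212,.086)
print(j,k,c,k-j,c-k,(c-j)/np.linalg.norm(c-j),np.degrees(np.arctan2(-(c-j)[0],(c-j)[1])))
# predicted from tray pose
e=d
y=(c-j)/np.linalg.norm(c-j);x=np.array([y[1],-y[0]])
for n,p in zip("jkca",(j,k,c,a)):print(n,((p-t)@x).round(4),((p-t)@y).round(4))
E
```

```text
pack c [ 0.453  -0.2794] edges [0.0798 0.1522 0.0846 0.153 ] [-167.9, 102.7, 12.6, -79.1]
mat c [0.5806 0.0074] edges [0.1205 0.2084 0.1194 0.2082] [169.5, 79.5, -10.6, -100.2]
tray c [0.4494 0.2935] edges [0.1707 0.1999 0.1718 0.2053] [172.4, 83.7, -5.8, -96.6]
adapter c [0.4802 0.2959] edges [0.0455 0.1031 0.0511 0.1034] [174.2, 83.3, -5.8, -99.9]
[0.41691518 0.23817211] [0.42360678 0.30049876] [0.43025739 0.35687065] [0.0066916  0.06232665] [0.00665061 0.05637188] [0.11170076 0.99374189] -6.413366452755801
j -0.0262 -0.0586
k -0.0265 0.0041
c -0.0262 0.0609
a 0.0303 0.0058
```

```bash
cat >> h.py <<'E'
from rig import robot
P=np.pi;SY=np.radians(-6.4);MY=np.radians(-10.4);KY=np.radians(11.5)
J,K,C=np.array([.417,.238]),np.array([.4236,.2983]),np.array([.430,.357])
A=np.array([.480,.296]);M=np.array([.5806,.0074]);PK=np.array([.453,-.2794])
ax=lambda y:np.array([np.cos(y),np.sin(y)])
ay=lambda y:np.array([-np.sin(y),np.cos(y)])
H=.23
def R(y):return [P,0,y-P/2]
def pick(xy,yaw,z,hov=H):
    robot.movep([*xy,hov],R(yaw));robot.line_to([*xy,z+.03],velocity=.2);robot.line_to([*xy,z],velocity=.06)
    robot.set_gripper(0.0);s=robot.observe()
    print("grip",round(s["width"],3),"F",np.round(s["grasp_force"],1),"wf",np.round(s["wrist_force"],1))
    robot.line_to([*xy,z+.03],velocity=.08);robot.line_to([*xy,hov],velocity=.25)
def place(xy,yaw,z,op=1.0,hov=H):
    robot.movep([*xy,hov],R(yaw));robot.line_to([*xy,z+.03],velocity=.25)
    robot.line_to([*xy,z],velocity=.05);s=robot.observe()
    print("place w",round(s["width"],3),"wf",np.round(s["wrist_force"],1),s["ee_pos"].round(4))
    robot.set_gripper(op);robot.sleep(.1)
    robot.line_to([*xy,z+.03],velocity=.08);robot.line_to([*xy,hov],velocity=.3);print("t",robot.observe()["time_s"])
ms=lambda i:M+ay(MY)*.07*i
Z=dict(j=.083,k=.076,c=.071)
E
python3 - <<'E'
from h import *
pick(J,SY,Z["j"])
c=robot.camera("scene");print(robot.observe()["time_s"],robot.observe()["width"])
cv2.imwrite("pics/s2.png",cv2.resize(c["img"][100:300,200:480,::-1],None,fx=2,fy=2))
E
```

```text
grip 0.466 F 60.5 wf [-0.3 -1.2  3.2]
9.6667 0.4676898310944368
```

View pics/s2.png

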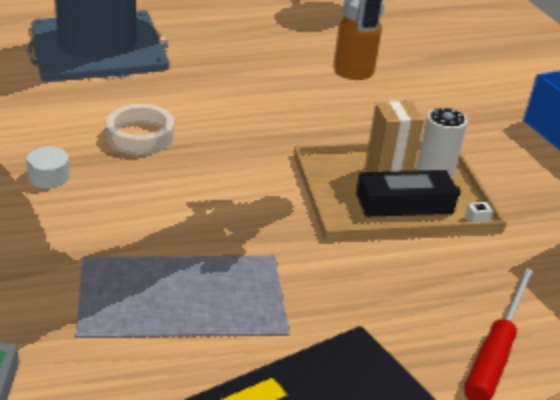

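The jar is held upright at crop (357,40), and its two neighbours haven't moved. I'll carry on with all three.

```bash
python3 - <<'E'
from h import *
place(ms(-1),MY,Z["j"])
pick(K,SY,Z["k"]);place(ms(0),MY,Z["k"])
pick(C,SY,Z["c"]);place(ms(1),MY,Z["c"])
robot.movep([*A,.27],R(SY))
c=robot.camera("scene")
cv2.imwrite("pics/s3.png",cv2.resize(c["img"][100:300,200:480,::-1],None,fx=2,fy=2))
E
```

```text
place w 0.467 wf [-2.7  0.7  0.5] [ 0.5674 -0.0614  0.0828]
t 13.9833
grip 0.509 F 60.8 wf [-0.3  0.2  1.4]
place w 0.508 wf [-0.7 -0.2 -0.2] [0.5802 0.0074 0.0757]
t 22.8083
grip 0.52 F 61.8 wf [-1.1 -0.8  2.5]
place w 0.521 wf [-2.3 -1.4  1.3] [0.5926 0.0762 0.0709]
t 31.6583
```

View pics/s3.png

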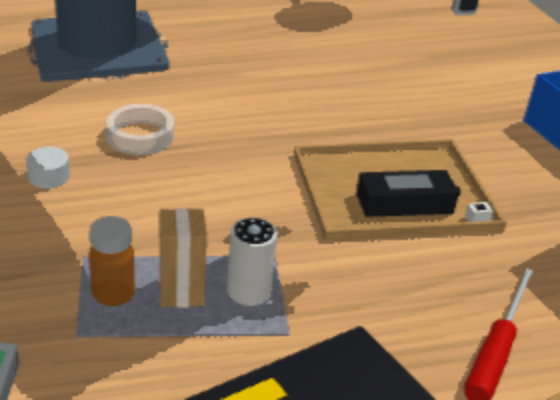

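All three stand upright on the mat: jar (112,265), carton (183,258), camera (252,262). The adapter hasn't moved.

```bash
python3 - <<'E'
from h import *
pick(A,SY,.039)
place(PK-ay(KY)*.004,KY,.0395,op=.75)
robot.movep([*(PK+[-.0,-.03]),.26],R(KY))
c=robot.camera("wrist");pickle.dump(c,open("c4.pkl","wb"))
cv2.imwrite("pics/w4.png",c["img"][:,:,::-1])
E
```

```text
grip 0.544 F 63.8 wf [0.8 0.4 3.5]
place w 0.546 wf [-4.4  2.3  5.3] [ 0.4533 -0.283   0.0401]
t 41.5917
```

View pics/w4.png

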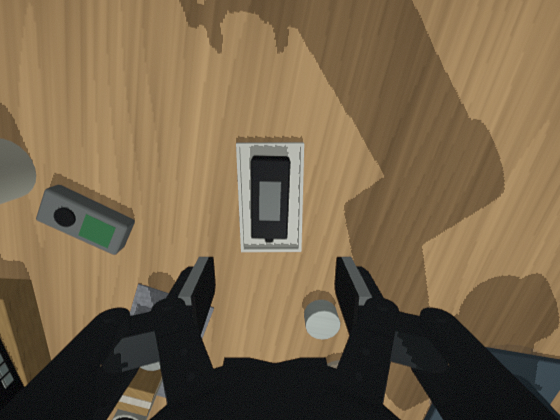

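The adapter lies flat inside the white tray, with its body at (251–291,157–238) and stub at (269,241). I'll check its offset numerically, then take another measurement of the three on the mat before picking them up.

```bash
python3 - <<'E'
from h import *
c=pickle.load(open("c4.pkl","rb"))
q=np.mean([at(c,*p,.036) for p in[(251,157),(291,157),(288,238),(252,238)]],0)
t=np.mean([at(c,*p,.012) for p in[(236,143),(303,142),(301,251),(243,251)]],0)
print(q,t,(q-t)@ax(KY),(q-t)@ay(KY))
robot.movep([.57,.05,.28],R(MY))
c=robot.camera("wrist");pickle.dump(c,open("c5.pkl","wb"))
cv2.imwrite("pics/w5.png",c["img"][:,:,::-1])
for n,i,z in(("j",-1,.088),("k",0,.095),("c",1,.085)):print(n,proj(c,[*ms(i),z]).round())
E
```

```text
[ 0.45294567 -0.28500002] [ 0.45116617 -0.27680179] 0.00010931466892218598 -0.008388422938566986
j [257.  81.]
k [258. 153.]
c [259. 212.]
```

View pics/w5.png

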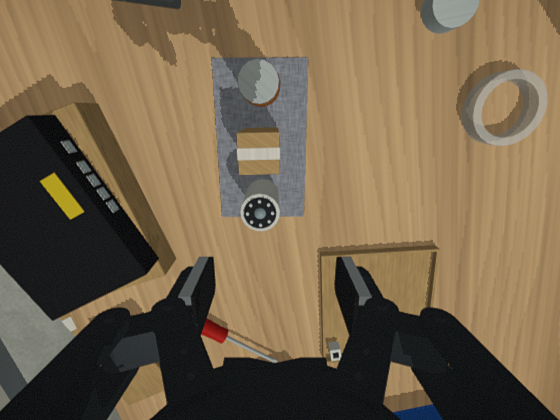

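The tops are at (258,81), (258,153) and (260,212), within 2 px of prediction. The adapter is offset 0 mm across and −8 mm along, inside the limits. Now I'll put the three back.

```bash
python3 - <<'E'
from h import *
for n,i,p in(("c",1,C),("k",0,K),("j",-1,J)):
    robot.set_gripper(1.0)
    pick(ms(i),MY,Z[n]);place(p,SY,Z[n]+.0015)
robot.movep([.44,.33,.27],R(SY))
c=robot.camera("wrist");s=robot.camera("scene")
a=np.hstack([c["img"][20:300,100:440],cv2.resize(s["img"][100:280,270:470],None,fx=1.5,fy=1.5)[:280].copy() if 0 else cv2.resize(s["img"][100:280,270:470],(311,280))])
cv2.imwrite("pics/w6.png",a[:,:,::-1])
for p,z in((J,.089),(K,.096),(C,.086)):print(proj(c,[*p,z]).round()-[100,20])
E
```

```text
grip 0.517 F 61.5 wf [-0.8 -0.7  4.1]
place w 0.521 wf [-2.9 -2.1  3.3] [0.4295 0.357  0.0729]
t 51.5
grip 0.508 F 60.8 wf [-0.4  0.   1.9]
place w 0.504 wf [-2.5 -0.4  3.1] [0.4228 0.2982 0.0774]
t 60.5
grip 0.462 F 60.4 wf [-1.3 -0.1  2.7]
place w 0.463 wf [-3.  -0.2  3.6] [0.4166 0.2381 0.0848]
t 69.475
[187.  77.]
[186. 141.]
[185. 192.]
```

View pics/w6.png

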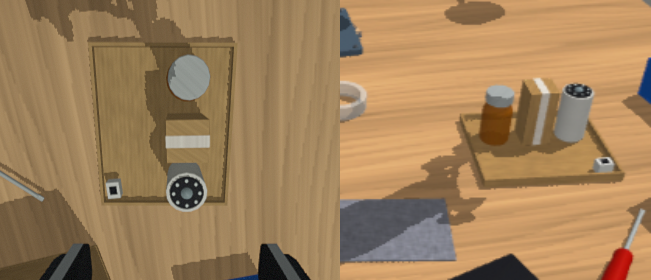

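All three stand upright on their spots, with tops at (188,77), (188,142) and (187,192), within about 3 px of the starting positions.

```bash
python3 -c "
from rig import robot
print(robot.close_job())"
```

```text
the job is handed in; nothing more can be done
None
```

The job is handed in at about 70 s: in the last pictures the adapter lay flat in the white packing tray, and the jar, carton and camera stood upright within a few millimetres of their starting spots; no verdict was returned.

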